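# Shunt three model wagons to their own tracks by way of the spare one

### The job

The three wagons in the model freight yard all stand on the wrong tracks: bring the box wagon to the goods shed, the tank wagon to the storage tanks and the plank-loaded wagon to the timber stacks, first parking one of them on the middle of the empty spare track to make room. Each must end on its wheels, in line with the rails, at the middle of its clear stretch of track. Set the wagons down rather than dropping them, and leave the lorry, the fir tree and the signal standing where they are.

Things in the scene. Friction and masses are not known exactly. Their poses are not given: they have to be found in the camera images.
- boxcar: Model box wagon: closed green body with flat dark roof, 140 mm long, 34 mm wide (roof 35), 52 mm high above the wheel bottoms; grip it across the flat sides, 12 to 48 mm up. 90 to 200 g; wheels do not turn. Origin: under its middle, at the bottom of the wheels; x along the wagon, z up; either end may lead.
- tankcar: Model tank wagon, 140 mm long: a lying yellow barrel, 130 mm long, 32 mm in diameter, axis 31 mm above the wheel bottoms (grip it across there); a dome 18 mm wide on its middle reaches 59 mm. 90 to 200 g; wheels do not turn. Origin: under its middle, at the bottom of the wheels; x along the wagon, z up; either end may lead.
- lumbercar: Model flat wagon, 146 mm long, with a fixed pack of planks between end walls (48 mm high): deck 34 mm wide, 12 to 18 mm up; pack 118 mm long, 32 mm wide, 18 to 44 mm above the wheel bottoms (grip it across there). 90 to 200 g; wheels do not turn. Origin: under its middle, at the bottom of the wheels; x along the wagon, z up; either end may lead.
- track_shed: Fixed grey slab 70 mm wide, top 8 mm above the table, two rails 17 mm apart let in flush along x. Origin: at table level under the middle of the 170 mm of clear track, where a wagon is to stand; x along the rails to the far end. At the far end (x = 93 to 157 mm) a goods shed with a pitched roof, 62 mm high: for the box wagon.
- track_tanks: Fixed grey slab 70 mm wide, top 8 mm above the table, two rails 17 mm apart let in flush along x. Origin: at table level under the middle of the 170 mm of clear track, where a wagon is to stand; x along the rails to the far end. At the far end (x = 97 to 141 mm) two upright round storage tanks, 66 mm high: for the tank wagon.
- track_timber: Fixed grey slab 70 mm wide, top 8 mm above the table, two rails 17 mm apart let in flush along x. Origin: at table level under the middle of the 170 mm of clear track, where a wagon is to stand; x along the rails to the far end. At the far end (x = 97 to 155 mm) two stacks of planks, up to 36 mm high: for the plank-loaded wagon.
- track_spare: Fixed grey slab 70 mm wide, top 8 mm above the table, two rails 17 mm apart let in flush along x. Origin: at table level under the middle of the 170 mm of clear track, where a wagon is to stand; x along the rails to the far end. At the far end (x = 88 mm) only a small buffer stop, 23 mm high: the spare track, empty at the start.
- truck: Small model lorry, white box and blue cab, 58 mm long, 21 mm wide, 29 mm high. Origin: under its middle; x along it. Loose, in a gap between two tracks, clear of the slabs by at least 8 mm; leave it alone.
- tree: Model fir tree on a round foot, 30 mm wide, 74 mm high. Origin: under its foot. Loose, in a gap between two tracks, clear of the slabs by at least 8 mm; leave it alone.
- signal: Model signal: black lamp head on a thin post, square 28 mm foot, 79 mm high. Origin: under its foot. Loose, in a gap between two tracks, clear of the slabs by at least 8 mm; leave it alone. (The tracks lie side by side about 190 mm apart, within 0.2 rad of world x: open the fingers to at most 70 mm.)
Mind the look-alikes: they are no part of the job. What is shaped like the lumbercar but purple or turquoise is not meant.

How it is judged:
By the outcome, as a careful person would: the job done as asked, in the order asked, and still so for the second after the job is handed in, with the robot touching nothing.
It also fails if it takes over 112 s, if anything falls off the work surface, if the arm or the gripper's body presses on something with over 40 N, if the wrist force passes 120 N, or if a joint passes its speed limit or range.

### The arm

A 7-joint arm with a two-finger parallel gripper is mounted at the origin on the work surface. World frame = base frame: x ahead of the robot, y to its left, z up, the work surface at z = 0. Lengths are in m, angles in rad, forces in N, time in s.
With the tool pointing down it reaches from about 0.425 to 0.925 m from the base axis. Payload 6.8 kg.
Tool frame: the origin (TCP) lies at the very end of the fingers, on their centre line; the grasp point (between the pads) lies 19 mm behind it (bot.grasp_offset is the distance from the TCP to the grasp point, in m); z points along the fingers, y is the direction in which the jaws open and shut (so a half turn about z gives the same grasp; the last joint's range is limited). The gripper opens to 85 mm and grips with 20 to 120 N. Pads are 22 mm wide; open, the fingers measure 114 mm over their backs; the gripper's body (76 mm by 85 mm) begins 54 mm behind the grasp point. The pads swing forward as they close: fully open they stand 13 mm farther back than shut.
Start: joints at [1.037, 0.477, 0.022, 1.555, -0.011, 1.109, -0.083], TCP at [0.279, -0.615, 0.231] pointing down, gripper open.
Joint ranges: [-2.96, 2.96], [-0.34, 2.1], [-1.41, 1.46], [0.24, 2.44], [-1.37, 4.51], [0.17, 1.92], [-2.96, 2.96]. Speed limits (rad/s): [2.39, 2.39, 3.14, 3.14, 3.14, 3.14, 3.14].

### API

Orientations are given as a unit quaternion [w, x, y, z].
In Python, from station import monitor, cams, bot, finder gives the robot as it stands.
- The arm moves only by the tool jog_arm, never from a script. Its argument "plan" is a list of rows, each an object of numbers: "x", "y", "z": the shift along the tool's x, y, z as a fraction of full scale; "wx", "wy", "wz": the turn, a rotation vector about the tool's x, y, z as a fraction of full scale. A call has 1 to 12 rows; each row is the pose to reach, as a shift and turn from the pose measured when the call began, along the tool's axes at that moment, turning the shorter way round; what a row does not reach only later rows make up. Full scale, the value 1, is 20 cm for a shift and 180 degrees for a turn. A row lasts 1/12 s, in which the tool goes at most 41.7 mm and 7.16 degrees, less where a joint would pass 70% of its speed; a pose out of reach is approached as far as the arm can. A call with a number of a shift or a turn outside -1 to 1 is refused whole. A call with a gripper value outside its range is refused whole. "hand" is the opening, from -1 (shut) to 1 (fully open), set as the call begins (left out, the last holds). The fingers move at their own pace and stop on an object; "grip_force" is the grip in N (left out, the last holds). Time passes only in rows, so rows that repeat a pose let the fingers close. It gives the time, the measured TCP pose, the force and the opening at its end, in the units of the state.
- monitor.get_obs(): the state, without advancing time (a new reading comes with each control period).
- cams.read_camera(name): name is "scene" or "top"; returns the picture (384x512x3 uint8, red, green, blue); there is no depth.
- cams.get_calibration(name): a dict with "fx", "fy", "cx", "cy" (pixels), "extrinsics" (4x4, takes a point from world to camera coordinates). Camera axes: x right, y down, z forward; pixel columns grow to the right and rows downward; lengths in m; the calibration is good to about 2 mm. A picture is of the moment at which its call begins. get_calibration takes no time and is no camera call.
- bot.hand_in(): hands the job in, once; it reports no verdict.
Trained networks look in the newest picture that a camera, given by its name, has taken for a name from the list of things; names that differ only in an ending like _2 or _b are one class to them, and where a whole thing is asked for, a point or a joint stands for the part that bears it (a point fixed in the world has none). Each returns a list of dicts, best first, with "confidence" (0 to 1); they miss things now and then, are a little off and sometimes report something else, mostly with a low value. They report only what shows in the picture. A call takes as long as a camera call. They do not tell look-alikes from the thing itself.
- finder.find_in(camera, target): "bbox" ([left, top, width, height] in pixels, round what is visible of it).
- finder.place_of(camera, target): "location" ([column, row] in pixels: a listed point, or the origin of a listed thing).
The state is a dict: "t": time; "q": joint angles; "joint_vel": joint speeds; "joint_torque": joint torques, N m; "eef_pos": TCP position; "tool_rot": TCP orientation; "contact_force": force on the tool from outside, world axes, zero at the start; "torque": the same for the moment, N m; "gripper_width": opening from 0.0 (shut) to 1.0 (fully open).
Only numpy, scipy, OpenCV 4.12 (cv2) and the standard library are available. Lean on these libraries where they do the work, as an engineer would, in place of code of your own. Each camera call takes 0.05 s, during which the arm holds its last target. There are 200 camera calls.

## Working session

There is one attempt and no reset: what is moved stays moved. The work goes in short steps, Python scripts to look and compute and a tool call to move; the robot and the scene stay as the last step left them, time stands still between calls to the robot, and variables do not carry over. Pictures are saved under pics/ and viewed, about 12 in all and at most 16, crops included, and the job is handed in when it is done.

Besides the shell and the picture viewer there is one more tool, called after "Emit:" as name(argument=value, ...) on one line, values as JSON. jog_arm: Moves the arm, as the interface text tells. Shift numbers are shares of 20 cm and turn numbers shares of 180 degrees, none past 1 either way. Its arguments: {"type":"object","properties":{"plan":{"type":"array","items":{"type":"object","properties":{"x":{"type":"number","minimum":-1,"maximum":1},"y":{"type":"number","minimum":-1,"maximum":1},"z":{"type":"number","minimum":-1,"maximum":1},"wx":{"type":"number","minimum":-1,"maximum":1},"wy":{"type":"number","minimum":-1,"maximum":1},"wz":{"type":"number","minimum":-1,"maximum":1}}}},"hand":{"type":"number"},"grip_force":{"type":"number"}},"required":["plan"]}

```bash
ls; mkdir -p pics
cat > look.py <<'E'
from station import monitor, cams, bot, finder
import cv2, numpy as np
def snap(cam, fn, scale=1.5, crop=None):
    im=cams.read_camera(cam)
    if crop: l,t,w,h=crop; im=im[t:t+h,l:l+w]
    cv2.imwrite(fn, cv2.resize(im[:,:,::-1],None,fx=scale,fy=scale,interpolation=cv2.INTER_CUBIC)); return im
def ray(cam,px,z):
    c=cams.get_calibration(cam);E=np.array(c["extrinsics"]);R,t=E[:3,:3],E[:3,3]
    o=-R.T@t; d=R.T@np.array([(px[0]-c["cx"])/c["fx"],(px[1]-c["cy"])/c["fy"],1])
    return (o+d*(z-o[2])/d[2])[:2]
def proj(cam,p):
    c=cams.get_calibration(cam);E=np.array(c["extrinsics"]);q=E[:3,:3]@np.array(p)+E[:3,3]
    return np.array([c["fx"]*q[0]/q[2]+c["cx"],c["fy"]*q[1]/q[2]+c["cy"]])
E
python3 - <<'E'
from look import *
o=monitor.get_obs();print({k:np.round(v,3) for k,v in o.items()})
for c in("scene","top"):
    k=cams.get_calibration(c);E=np.array(k["extrinsics"]);print(c,k["fx"],k["cx"],k["cy"],np.round(-E[:3,:3].T@E[:3,3],3));print(np.round(E,3))
    snap(c,f"pics/{c}0.png")
for n,z in [("boxcar",.008),("tankcar",.008),("lumbercar",.008),("track_shed",0),("track_tanks",0),("track_timber",0),("track_spare",0),("truck",0),("tree",0),("signal",0)]:
    for d in finder.place_of("top",n): print(n,np.round(d["location"],1),round(d["confidence"],2),np.round(ray("top",d["location"],z),3))
E
```

```text
pics
{'t': np.float64(0.0), 'q': array([ 1.037,  0.478,  0.022,  1.556, -0.012,  1.109, -0.083]), 'joint_vel': array([-0.001,  0.001, -0.   , -0.   ,  0.001,  0.001, -0.001]), 'joint_torque': array([ 0.0000e+00, -5.9645e+01,  1.6080e+00, -2.8119e+01,  1.2000e-02,
        9.0000e-03,  0.0000e+00]), 'eef_pos': array([ 0.279, -0.614,  0.23 ]), 'tool_rot': array([-0.001,  0.977,  0.211, -0.   ]), 'contact_force': array([ 0.258, -0.255, -0.251]), 'torque': array([ 0.022, -0.045, -0.022]), 'gripper_width': np.float64(1.003)}
scene 401.8470163857097 260.76261994557717 195.47943231582838 [ 1.113 -0.428  0.646]
[[ 0.484  0.875 -0.011 -0.156]
 [ 0.565 -0.322 -0.76  -0.276]
 [-0.669  0.361 -0.65   1.319]
 [ 0.     0.     0.     1.   ]]
top 383.86382215551396 261.4029019028298 191.92175950587466 [ 0.417 -0.091  0.972]
[[ 0.008 -1.    -0.022 -0.073]
 [-0.997 -0.006 -0.071  0.484]
 [ 0.071  0.023 -0.997  0.942]
 [ 0.     0.     0.     1.   ]]
boxcar [350.9 165.4] 0.57 [ 0.554 -0.294]
tankcar [195.3 174.8] 0.58 [0.528 0.099]
tankcar [347.6 165.6] 0.41 [ 0.553 -0.285]
lumbercar [277.2 179.4] 0.83 [ 0.517 -0.108]
lumbercar [363.7 246.7] 0.8 [ 0.351 -0.324]
lumbercar [347.3 163.9] 0.7 [ 0.557 -0.285]
lumbercar [411.5 145.2] 0.67 [ 0.606 -0.446]
track_shed [274.7 178.1] 0.67 [ 0.521 -0.102]
track_tanks [309.3 215. ] 0.22 [ 0.428 -0.19 ]
track_timber [194.6 175.3] 0.92 [0.527 0.103]
track_spare [126.5 178.9] 0.71 [0.517 0.278]
truck [161.9 185. ] 0.63 [0.502 0.186]
tree [310.1 215.4] 0.62 [ 0.427 -0.192]
signal [236.6 201.6] 0.48 [ 0.461 -0.006]
```

View pics/top0.png

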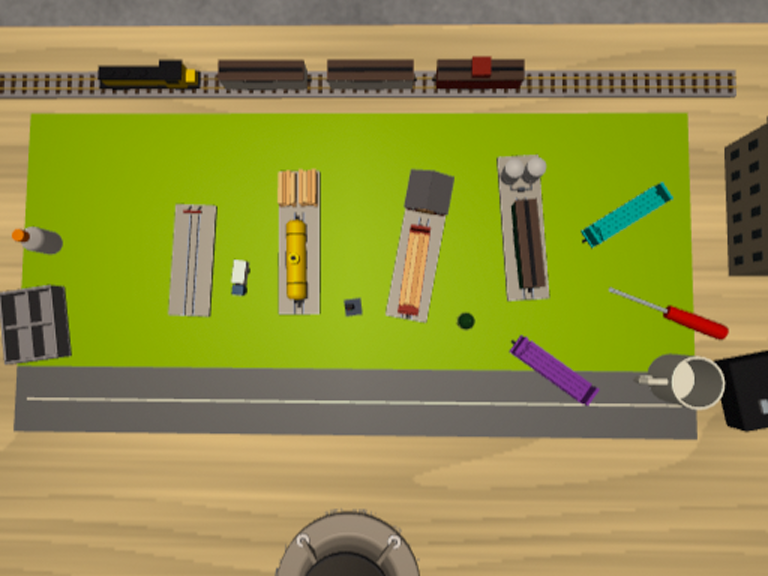

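View pics/scene0.png

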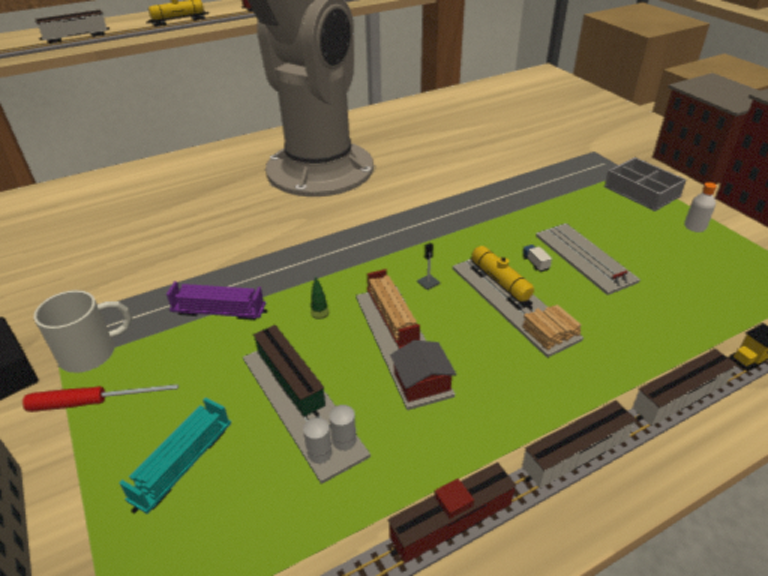

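The top view shows, in 768x576 pixels, spare (193,260), timber with the tank wagon (297,258), shed with the plank wagon (415,270) and tanks with the box wagon (528,245). The turquoise and purple look-alikes lie off the tracks. Next I'll measure metrically on rectified planes.

```bash
cat >> look.py <<'E'
def rect(im,z,x0=.38,x1=.74,y0=-.40,y1=.36,s=2000,cam="top"):
    """image warped to plane z; column = (y1-y)*s, row = (x1-x)*s"""
    w=np.array([[x0,y0],[x0,y1],[x1,y0],[x1,y1]]); src=np.float32([proj(cam,(*p,z)) for p in w])
    dst=np.float32([[(y1-p[1])*s,(x1-p[0])*s] for p in w])
    return cv2.warpPerspective(im,cv2.getPerspectiveTransform(src,dst),(int((y1-y0)*s),int((x1-x0)*s)),flags=cv2.INTER_CUBIC)
def towld(p,x1=.74,y1=.36,s=2000): return np.array([x1-p[1]/s,y1-p[0]/s])
E
python3 - <<'E'
from look import *
im=cams.read_camera("top"); r=rect(im,.008); h=cv2.cvtColor(r,cv2.COLOR_RGB2HSV)
m=((h[...,1]<60)&(h[...,2]>110)).astype(np.uint8)*255
m=cv2.morphologyEx(m,cv2.MORPH_OPEN,np.ones((5,5)))
out=r[:,:,::-1].copy(); out[m>0]=out[m>0]//2+np.array([120,0,0],np.uint8)
cv2.imwrite("pics/rect.png",cv2.resize(out,(760,360),interpolation=cv2.INTER_AREA)); cv2.imwrite("mask.png",m); cv2.imwrite("top0.png",im[:,:,::-1])
E
```

```text
(no output)
```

View pics/rect.png

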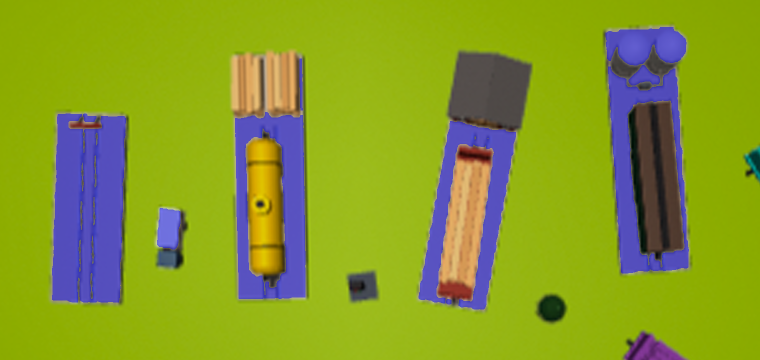

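```bash
cat > meas.py <<'E'
from look import *
def tracks(m):
    out={}
    for n,(c0,c1,r0) in dict(spare=(40,140,140),timber=(220,320,130),shed=(405,530,140),tanks=(600,700,110)).items():
        s=m[2*r0:,2*c0:2*c1]; L=[];R=[];B=[]
        for r in range(s.shape[0]):
            i=np.flatnonzero(s[r])
            if len(i)>20: L.append((i[0]+2*c0,r+2*r0));R.append((i[-1]+2*c0,r+2*r0))
        L,R=[np.float32(a[:-20]) for a in(L,R)]
        def fit(P):
            v=cv2.fitLine(P,cv2.DIST_HUBER,0,.01,.01).ravel(); return v[:2]*-np.sign(v[1]),v[2:]
        (dl,pl),(dr,pr)=fit(L),fit(R); d=dl+dr; d/=np.linalg.norm(d); nrm=np.array([-d[1],d[0]])
        c=(pl+pr)/2
        w=abs((pr-pl)@nrm)/2
        # near end: walk along lines parallel to axis
        for off in np.arange(-50,51,4):
            t=np.arange(0,700); P=(c+nrm*((pl+pr)/2-c)@nrm)+nrm*off-d*t[:,None]
            P=P[(P[:,1]<m.shape[0]-1)&(P[:,1]>0)].astype(int); v=np.flatnonzero(m[P[:,1],P[:,0]]); 
            if len(v): B.append(v[-1])
        near=c-d*np.median(B)
        yaw=np.arctan2(-d[0],-d[1]) # world: x=-row, y=-col
        out[n]=(towld(near),yaw,w,np.degrees(np.arccos(np.clip(dl@dr,-1,1))))
    return out
def wagon(im,kind):
    z={"boxcar":.060,"tankcar":.039,"lumbercar":.052}[kind]
    h=cv2.cvtColor(rect(im,z),cv2.COLOR_RGB2HSV).astype(int); H,S,V=h[...,0],h[...,1],h[...,2]
    if kind=="tankcar": m=(H>=20)&(H<=29)&(S>180)&(V>120)
    elif kind=="boxcar": m=(V<110)&(S<140)&((H<20)|(H>150))&(S>40)
    else: m=(H>=8)&(H<=19)&(S>60)&(V>150)
    m=cv2.morphologyEx(m.astype(np.uint8)*255,cv2.MORPH_CLOSE,np.ones((15,15))); m=cv2.morphologyEx(m,cv2.MORPH_OPEN,np.ones((9,9)))
    res=[]
    for c in cv2.findContours(m,cv2.RETR_EXTERNAL,cv2.CHAIN_APPROX_NONE)[0]:
        (p,(a,b),ang)=cv2.minAreaRect(c)
        if 180<max(a,b)<320 and 40<min(a,b)<110:
            bx=cv2.boxPoints((p,(a,b),ang)); e=[bx[1]-bx[0],bx[2]-bx[1]]; e=max(e,key=np.linalg.norm); e=e*-np.sign(e[1])
            res.append((np.round(towld(p),4),round(float(np.arctan2(-e[0],-e[1])),3),round(max(a,b)/2),round(min(a,b)/2)))
    return res
E
python3 - <<'E'
from meas import *
m=cv2.imread("mask.png",0); im=cv2.imread("top0.png")[:,:,::-1].copy()
for n,(p,y,w,a) in tracks(m).items(): print(n,"near",np.round(p,4),"yaw",round(float(y),3),"width",round(float(w),1),"dang",round(float(a),2))
for k in("boxcar","tankcar","lumbercar"): print(k,wagon(im,k))
E
```

```text
spare near [0.4385 0.2745] yaw -0.032 width 67.5 dang 0.02
timber near [0.4418 0.0879] yaw 0.018 width 67.3 dang 0.38
shed near [ 0.4355 -0.091 ] yaw -0.178 width 66.8 dang 0.1
tanks near [ 0.4693 -0.2951] yaw 0.067 width 67.6 dang 0.0
boxcar [(array([ 0.5521, -0.2875]), 0.096, 150, 37)]
tankcar [(array([0.53  , 0.0902]), 0.027, 130, 30)]
lumbercar [(array([ 0.5126, -0.1041]), -0.142, 122, 37)]
```

Run:
```python
from meas import *
m=cv2.imread("mask.png",0); im=cv2.imread("top0.png")
S=3; big=cv2.resize(im,None,fx=S,fy=S,interpolation=cv2.INTER_CUBIC)
T=tracks(m)
for n,(p,y,w,a) in T.items():
    d=np.array([np.cos(y),np.sin(y)]);nn=np.array([-d[1],d[0]]); o=p-.0012*d+.085*d
    boxes={"spare":[(85,88,.023,12)],"timber":[(97,155,.036,33)],"shed":[(93,157,.008,32)],"tanks":[(97,141,.066,22)]}[n]+[(-85,85,.008,35)]
    for a0,a1,z,hw in boxes:
        pts=[o+d*a/1e3+nn*b/1e3 for a,b in((a0,-hw),(a1,-hw),(a1,hw),(a0,hw))]
        px=np.int32([(proj("top",(*q,z))+.5)*S-.5 for q in pts]); cv2.polylines(big,[px],True,(255,0,255),1)
cv2.imwrite("pics/ov.png",big[290:650,300:1100])
```

```text
(no output)
```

View pics/ov.png

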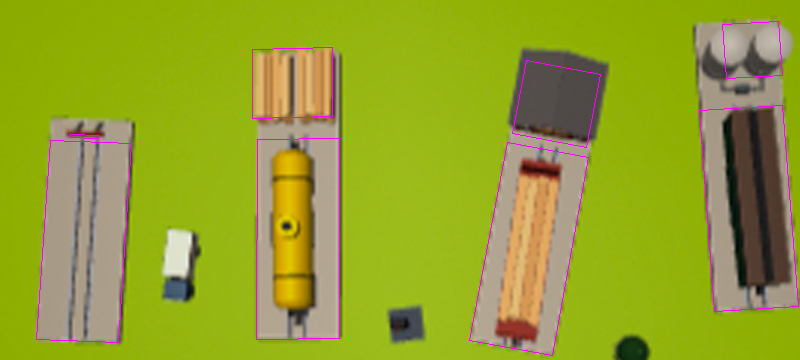

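The overlay fits: clear stretches, timber stacks, tanks and buffer line up with the slab's near end at x = -85 mm. Plan: tank wagon to spare, planks to timber, box to shed, then tank to tanks.

```bash
cat > go.py <<'E'
import sys; from look import *
from scipy.spatial.transform import Rotation as Ro
def R(psi): return Ro.from_matrix(np.array([[np.cos(psi),np.sin(psi),0],[np.sin(psi),-np.cos(psi),0],[0,0,-1]]))
def go(*targets):
    o=monitor.get_obs(); w=o["tool_rot"]; R0=Ro.from_quat([w[1],w[2],w[3],w[0]]); p=o["eef_pos"]
    a=R0.as_matrix(); print("t",round(float(o["t"]),2),"pos",np.round(p,4),"psi",round(float(np.arctan2(a[1,0],a[0,0])),3),"F",np.round(o["contact_force"],1),"w",round(float(o["gripper_width"]),3))
    for x,y,z,psi in targets:
        s=R0.inv().apply(np.array([x,y,z])-p)/.2; r=(R0.inv()*R(psi)).as_rotvec()/np.pi
        print((x,y,z,psi),"->",np.round(s,3),np.round(r,4))
E
python3 - <<'E'
from meas import *; from go import go
m=cv2.imread("mask.png",0)
for n,(p,y,w,a) in tracks(m).items():
    d=np.array([np.cos(y),np.sin(y)]); print(n,"origin",np.round(p+.0838*d,4),round(float(y),3))
go((.53,.0902,.15,.02),(.53,.0902,.12,.02),(.53,.0902,.02,.02))
E
```

```text
spare origin [0.5222 0.2718] -0.032
timber origin [0.5256 0.0895] 0.018
shed origin [ 0.518  -0.1058] -0.178
tanks origin [ 0.5529 -0.2896] 0.067
t 0.65 pos [ 0.2788 -0.6147  0.2313] psi 0.426 F [ 0.2  0.2 -0.1] w 1.004
(0.53, 0.0902, 0.15, 0.02) -> [ 2.599 -2.691  0.407] [ 0.     -0.      0.1292]
(0.53, 0.0902, 0.12, 0.02) -> [ 2.599 -2.691  0.557] [ 0.     -0.      0.1292]
(0.53, 0.0902, 0.02, 0.02) -> [ 2.599 -2.691  1.057] [ 0.     -0.      0.1292]
```

Emit:
jog_arm(plan=[{"x":0.9,"y":-0.92,"z":0.1,"wz":0.129},{"x":0.9,"y":-0.92,"z":0.1,"wz":0.129},{"x":0.9,"y":-0.92,"z":0.1,"wz":0.129},{"x":0.9,"y":-0.92,"z":0.1,"wz":0.129},{"x":0.9,"y":-0.92,"z":0.1,"wz":0.129},{"x":0.9,"y":-0.92,"z":0.1,"wz":0.129},{"x":0.9,"y":-0.92,"z":0.1,"wz":0.129},{"x":0.9,"y":-0.92,"z":0.1,"wz":0.129}], hand=0.4, grip_force=40)

```text
invalid input at $.plan[0]: expected keys x, y, z, wx, wy, wz
```

```bash
python3 -c "
from go import go
go((.53,.0902,.15,.02),(.53,.0902,.02,.02))"
```

```text
t 0.65 pos [ 0.2788 -0.6147  0.2313] psi 0.426 F [ 0.2  0.2 -0.1] w 1.004
(0.53, 0.0902, 0.15, 0.02) -> [ 2.599 -2.691  0.407] [ 0.     -0.      0.1292]
(0.53, 0.0902, 0.02, 0.02) -> [ 2.599 -2.691  1.057] [ 0.     -0.      0.1292]
```

All six keys are needed in each row.

Emit:
jog_arm(plan=[{"x":0.9,"y":-0.92,"z":0.1,"wx":0,"wy":0,"wz":0.129},{"x":0.9,"y":-0.92,"z":0.1,"wx":0,"wy":0,"wz":0.129},{"x":0.9,"y":-0.92,"z":0.1,"wx":0,"wy":0,"wz":0.129},{"x":0.9,"y":-0.92,"z":0.1,"wx":0,"wy":0,"wz":0.129},{"x":0.9,"y":-0.92,"z":0.1,"wx":0,"wy":0,"wz":0.129},{"x":0.9,"y":-0.92,"z":0.1,"wx":0,"wy":0,"wz":0.129},{"x":0.9,"y":-0.92,"z":0.1,"wx":0,"wy":0,"wz":0.129},{"x":0.9,"y":-0.92,"z":0.1,"wx":0,"wy":0,"wz":0.129}], hand=0.4, grip_force=40)

```text
t: 1.32
eef_pos: [0.3686, -0.3692, 0.2114]
tool_rot: [-0.001, 1.0, 0.014, 0.0]
contact_force: [-0.5, -0.8, -0.1]
gripper_width: 0.7
```

```bash
python3 -c "
from go import go
go((.53,.0902,.15,.02),(.53,.0902,.02,.02))"
```

```text
t 1.32 pos [ 0.3686 -0.3692  0.2114] psi 0.027 F [-0.5 -0.8 -0.1] w 0.7
(0.53, 0.0902, 0.15, 0.02) -> [ 0.869 -2.274  0.31 ] [-0.0004 -0.0002  0.0022]
(0.53, 0.0902, 0.02, 0.02) -> [ 0.868 -2.273  0.96 ] [-0.0004 -0.0002  0.0022]
```

Emit:
jog_arm(plan=[{"x":0.5,"y":-1,"z":0.1,"wx":0,"wy":0,"wz":0.002},{"x":0.5,"y":-1,"z":0.1,"wx":0,"wy":0,"wz":0.002},{"x":0.5,"y":-1,"z":0.1,"wx":0,"wy":0,"wz":0.002},{"x":0.5,"y":-1,"z":0.1,"wx":0,"wy":0,"wz":0.002},{"x":0.5,"y":-1,"z":0.1,"wx":0,"wy":0,"wz":0.002},{"x":0.5,"y":-1,"z":0.1,"wx":0,"wy":0,"wz":0.002},{"x":0.5,"y":-1,"z":0.1,"wx":0,"wy":0,"wz":0.002}])

```text
t: 1.9
eef_pos: [0.4656, -0.1626, 0.1918]
tool_rot: [-0.001, 1.0, 0.014, 0.001]
contact_force: [-0.5, -0.1, -0.4]
gripper_width: 0.703
```

Emit:
jog_arm(plan=[{"x":0.37,"y":-1,"z":0.15,"wx":0,"wy":0,"wz":0.001},{"x":0.37,"y":-1,"z":0.15,"wx":0,"wy":0,"wz":0.001},{"x":0.37,"y":-1,"z":0.15,"wx":0,"wy":0,"wz":0.001},{"x":0.37,"y":-1,"z":0.15,"wx":0,"wy":0,"wz":0.001},{"x":0.37,"y":-1,"z":0.15,"wx":0,"wy":0,"wz":0.001},{"x":0.37,"y":-1,"z":0.15,"wx":0,"wy":0,"wz":0.001},{"x":0.37,"y":-1,"z":0.15,"wx":0,"wy":0,"wz":0.001}])

```text
t: 2.48
eef_pos: [0.5356, 0.0422, 0.1621]
tool_rot: [-0.002, 1.0, 0.014, 0.001]
contact_force: [0.2, -0.0, 0.0]
gripper_width: 0.698
```

```bash
python3 -c "
from go import go
go((.53,.0902,.15,.02),(.53,.0902,.02,.02))"
```

```text
t 2.48 pos [0.5356 0.0422 0.1621] psi 0.029 F [ 0.2 -0.   0. ] w 0.698
(0.53, 0.0902, 0.15, 0.02) -> [-0.021 -0.24   0.062] [-0.0013 -0.0008  0.0027]
(0.53, 0.0902, 0.02, 0.02) -> [-0.023 -0.238  0.712] [-0.0013 -0.0008  0.0027]
```

Emit:
jog_arm(plan=[{"x":-0.022,"y":-0.239,"z":0.06,"wx":-0.001,"wy":-0.001,"wz":0.003},{"x":-0.022,"y":-0.239,"z":0.06,"wx":-0.001,"wy":-0.001,"wz":0.003},{"x":-0.022,"y":-0.239,"z":0.06,"wx":-0.001,"wy":-0.001,"wz":0.003},{"x":-0.022,"y":-0.239,"z":0.15,"wx":-0.001,"wy":-0.001,"wz":0.003},{"x":-0.022,"y":-0.239,"z":0.25,"wx":-0.001,"wy":-0.001,"wz":0.003},{"x":-0.022,"y":-0.239,"z":0.37,"wx":-0.001,"wy":-0.001,"wz":0.003},{"x":-0.022,"y":-0.239,"z":0.49,"wx":-0.001,"wy":-0.001,"wz":0.003},{"x":-0.022,"y":-0.239,"z":0.59,"wx":-0.001,"wy":-0.001,"wz":0.003},{"x":-0.022,"y":-0.239,"z":0.66,"wx":-0.001,"wy":-0.001,"wz":0.003},{"x":-0.022,"y":-0.239,"z":0.7,"wx":-0.001,"wy":-0.001,"wz":0.003},{"x":-0.022,"y":-0.239,"z":0.71,"wx":-0.001,"wy":-0.001,"wz":0.003},{"x":-0.022,"y":-0.239,"z":0.71,"wx":-0.001,"wy":-0.001,"wz":0.003}])

```text
t: 3.48
eef_pos: [0.5305, 0.0887, 0.0204]
tool_rot: [-0.0, 1.0, 0.009, -0.0]
contact_force: [-1.3, -0.5, 0.0]
gripper_width: 0.7
```

```bash
python3 -c "
from go import go; from look import *
go((.53,.0902,.02,.02)); snap('scene','pics/g1.png',3,(240,140,200,130))"
```

```text
t 3.48 pos [0.5305 0.0887 0.0204] psi 0.017 F [-1.3 -0.5  0. ] w 0.7
(0.53, 0.0902, 0.02, 0.02) -> [-0.003 -0.008  0.002] [-0.      0.0002 -0.0009]
```

View pics/g1.png

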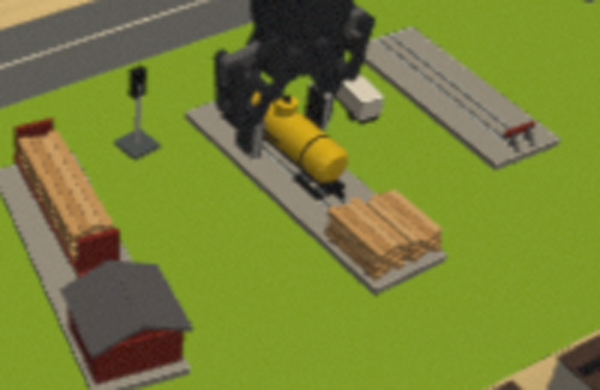

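The fingers straddle the barrel by the dome, centre of the crop near (290,120). Closing, then lifting.

Emit:
jog_arm(plan=[{"x":0,"y":-0.004,"z":0,"wx":0,"wy":0,"wz":0},{"x":0,"y":-0.004,"z":0,"wx":0,"wy":0,"wz":0},{"x":0,"y":-0.004,"z":0,"wx":0,"wy":0,"wz":0},{"x":0,"y":-0.004,"z":0,"wx":0,"wy":0,"wz":0},{"x":0,"y":-0.004,"z":0,"wx":0,"wy":0,"wz":0},{"x":0,"y":-0.004,"z":0,"wx":0,"wy":0,"wz":0},{"x":0,"y":-0.004,"z":0,"wx":0,"wy":0,"wz":0},{"x":0,"y":-0.004,"z":0,"wx":0,"wy":0,"wz":0}], hand=-1)

```text
t: 4.2
eef_pos: [0.5318, 0.09, 0.0222]
tool_rot: [-0.0, 1.0, 0.009, 0.001]
contact_force: [-0.4, -1.7, 5.6]
gripper_width: 0.356
```

Emit:
jog_arm(plan=[{"x":0,"y":0,"z":-0.05,"wx":0,"wy":0,"wz":0},{"x":0,"y":0,"z":-0.15,"wx":0,"wy":0,"wz":0},{"x":0,"y":0,"z":-0.3,"wx":0,"wy":0,"wz":0},{"x":0,"y":0,"z":-0.45,"wx":0,"wy":0,"wz":0},{"x":0,"y":0,"z":-0.58,"wx":0,"wy":0,"wz":0},{"x":0,"y":0,"z":-0.65,"wx":0,"wy":0,"wz":0},{"x":0,"y":0,"z":-0.65,"wx":0,"wy":0,"wz":0}])

```text
t: 4.78
eef_pos: [0.5337, 0.0907, 0.1566]
tool_rot: [-0.001, 1.0, 0.009, 0.005]
contact_force: [-0.5, 0.0, -0.5]
gripper_width: 0.358
```

```bash
python3 -c "
from go import go; from look import *
go((.522,.272,.15,-.032),(.522,.272,.021,-.032)); snap('scene','pics/g2.png',3,(240,110,200,150)); im=snap('top','pics/t2.png',3,(90,90,170,140))"
```

```text
t 4.78 pos [0.5337 0.0907 0.1566] psi 0.018 F [-0.5  0.  -0.5] w 0.358
(0.522, 0.272, 0.15, -0.032) -> [-0.043 -0.908  0.034] [-0.0007 -0.003   0.0159]
(0.522, 0.272, 0.021, -0.032) -> [-0.049 -0.906  0.679] [-0.0007 -0.003   0.0159]
```

View pics/g2.png

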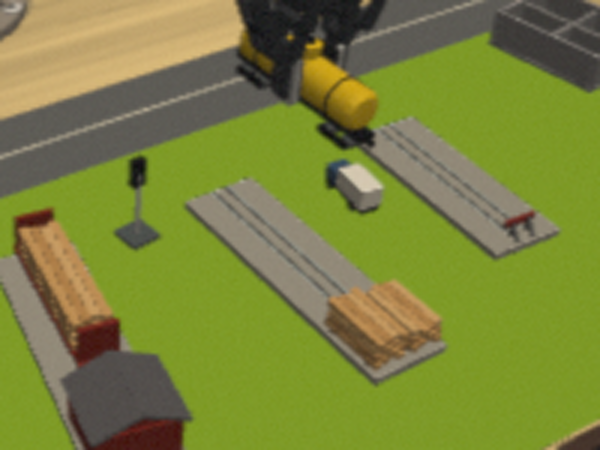

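Held level, clear of the track. Moving over the spare track.

Emit:
jog_arm(plan=[{"x":-0.035,"y":-0.908,"z":0.034,"wx":0,"wy":-0.003,"wz":0.016},{"x":-0.035,"y":-0.908,"z":0.034,"wx":0,"wy":-0.003,"wz":0.016},{"x":-0.035,"y":-0.908,"z":0.034,"wx":0,"wy":-0.003,"wz":0.016},{"x":-0.035,"y":-0.908,"z":0.034,"wx":0,"wy":-0.003,"wz":0.016},{"x":-0.035,"y":-0.908,"z":0.034,"wx":0,"wy":-0.003,"wz":0.016},{"x":-0.035,"y":-0.908,"z":0.034,"wx":0,"wy":-0.003,"wz":0.016},{"x":-0.035,"y":-0.908,"z":0.034,"wx":0,"wy":-0.003,"wz":0.016},{"x":-0.035,"y":-0.908,"z":0.034,"wx":0,"wy":-0.003,"wz":0.016}])

```text
t: 5.55
eef_pos: [0.5209, 0.2695, 0.1448]
tool_rot: [0.001, 1.0, -0.017, -0.004]
contact_force: [-0.7, -0.6, -1.0]
gripper_width: 0.355
```

```bash
python3 -c "
from go import go; from look import *
go((.5238,.272,.05,-.032),(.5238,.272,.0235,-.032))"
```

```text
t 5.55 pos [0.5209 0.2695 0.1448] psi -0.033 F [-0.7 -0.6 -1. ] w 0.355
(0.5238, 0.272, 0.05, -0.032) -> [ 0.018 -0.014  0.474] [ 0.0006  0.0024 -0.0004]
(0.5238, 0.272, 0.0235, -0.032) -> [ 0.019 -0.014  0.606] [ 0.0006  0.0024 -0.0004]
```

Emit:
jog_arm(plan=[{"x":0.018,"y":-0.014,"z":0.1,"wx":0,"wy":0.002,"wz":0},{"x":0.018,"y":-0.014,"z":0.2,"wx":0,"wy":0.002,"wz":0},{"x":0.018,"y":-0.014,"z":0.3,"wx":0,"wy":0.002,"wz":0},{"x":0.018,"y":-0.014,"z":0.4,"wx":0,"wy":0.002,"wz":0},{"x":0.018,"y":-0.014,"z":0.48,"wx":0,"wy":0.002,"wz":0},{"x":0.018,"y":-0.014,"z":0.53,"wx":0,"wy":0.002,"wz":0},{"x":0.018,"y":-0.014,"z":0.56,"wx":0,"wy":0.002,"wz":0},{"x":0.018,"y":-0.014,"z":0.58,"wx":0,"wy":0.002,"wz":0},{"x":0.018,"y":-0.014,"z":0.595,"wx":0,"wy":0.002,"wz":0},{"x":0.018,"y":-0.014,"z":0.6,"wx":0,"wy":0.002,"wz":0},{"x":0.018,"y":-0.014,"z":0.6,"wx":0,"wy":0.002,"wz":0}])

```text
t: 6.47
eef_pos: [0.5241, 0.2721, 0.0252]
tool_rot: [0.001, 1.0, -0.017, -0.0]
contact_force: [-0.1, -0.2, -1.2]
gripper_width: 0.361
```

```bash
python3 -c "
from go import go; from look import *
go((.5238,.272,.0225,-.032))"
```

```text
t 6.47 pos [0.5241 0.2721 0.0252] psi -0.033 F [-0.1 -0.2 -1.2] w 0.361
(0.5238, 0.272, 0.0225, -0.032) -> [-0.001  0.     0.014] [ 0.0005  0.0002 -0.0005]
```

Emit:
jog_arm(plan=[{"x":0,"y":0,"z":0.005,"wx":0,"wy":0,"wz":0},{"x":0,"y":0,"z":0.01,"wx":0,"wy":0,"wz":0},{"x":0,"y":0,"z":0.014,"wx":0,"wy":0,"wz":0},{"x":0,"y":0,"z":0.016,"wx":0,"wy":0,"wz":0},{"x":0,"y":0,"z":0.016,"wx":0,"wy":0,"wz":0}])

```text
t: 6.88
eef_pos: [0.5241, 0.2722, 0.0223]
tool_rot: [0.001, 1.0, -0.017, -0.0]
contact_force: [-0.3, -0.2, 0.8]
gripper_width: 0.359
```

Contact is felt (the weight is off the gripper). Opening and rising.

Emit:
jog_arm(plan=[{"x":0,"y":0,"z":0,"wx":0,"wy":0,"wz":0},{"x":0,"y":0,"z":0,"wx":0,"wy":0,"wz":0},{"x":0,"y":0,"z":0,"wx":0,"wy":0,"wz":0},{"x":0,"y":0,"z":0,"wx":0,"wy":0,"wz":0},{"x":0,"y":0,"z":0,"wx":0,"wy":0,"wz":0},{"x":0,"y":0,"z":-0.1,"wx":0,"wy":0,"wz":0},{"x":0,"y":0,"z":-0.25,"wx":0,"wy":0,"wz":0},{"x":0,"y":0,"z":-0.4,"wx":0,"wy":0,"wz":0},{"x":0,"y":0,"z":-0.55,"wx":0,"wy":0,"wz":0},{"x":0,"y":0,"z":-0.65,"wx":0,"wy":0,"wz":0},{"x":0,"y":0,"z":-0.65,"wx":0,"wy":0,"wz":0}], hand=0.4)

```text
t: 7.8
eef_pos: [0.5267, 0.274, 0.1572]
tool_rot: [-0.001, 1.0, -0.017, 0.003]
contact_force: [1.0, 0.8, 0.4]
gripper_width: 0.7
```

```bash
python3 -c "
from go import go; from look import *
go((.5126,-.1041,.15,-.165),(.5126,-.1041,.02,-.165))"
```

```text
t 7.8 pos [0.5267 0.274  0.1572] psi -0.034 F [1.  0.8 0.4] w 0.7
(0.5126, -0.1041, 0.15, -0.165) -> [-0.007  1.892  0.03 ] [-0.0011 -0.002   0.0418]
(0.5126, -0.1041, 0.02, -0.165) -> [-0.011  1.894  0.68 ] [-0.0011 -0.002   0.0418]
```

Emit:
jog_arm(plan=[{"x":0,"y":0.95,"z":0.03,"wx":0,"wy":-0.002,"wz":0.02},{"x":0,"y":0.95,"z":0.03,"wx":0,"wy":-0.002,"wz":0.02},{"x":0,"y":0.95,"z":0.03,"wx":0,"wy":-0.002,"wz":0.02},{"x":0,"y":0.95,"z":0.03,"wx":0,"wy":-0.002,"wz":0.02},{"x":0,"y":0.95,"z":0.03,"wx":0,"wy":-0.002,"wz":0.02},{"x":0,"y":0.95,"z":0.03,"wx":0,"wy":-0.002,"wz":0.02}])

```text
t: 8.3
eef_pos: [0.5197, 0.0769, 0.1497]
tool_rot: [0.0, 0.999, -0.053, -0.001]
contact_force: [-1.1, 0.4, 0.4]
gripper_width: 0.697
```

Emit:
jog_arm(plan=[{"x":0,"y":0.95,"z":0,"wx":0,"wy":0,"wz":0.02},{"x":0,"y":0.95,"z":0,"wx":0,"wy":0,"wz":0.02},{"x":0,"y":0.95,"z":0,"wx":0,"wy":0,"wz":0.02},{"x":0,"y":0.95,"z":0,"wx":0,"wy":0,"wz":0.02},{"x":0,"y":0.95,"z":0,"wx":0,"wy":0,"wz":0.02},{"x":0,"y":0.95,"z":0,"wx":0,"wy":0,"wz":0.02},{"x":0,"y":0.95,"z":0,"wx":0,"wy":0,"wz":0.02}])

```text
t: 8.88
eef_pos: [0.4993, -0.1134, 0.1493]
tool_rot: [0.0, 0.996, -0.086, -0.001]
contact_force: [1.6, 0.8, -0.2]
gripper_width: 0.697
```

```bash
python3 -c "
from go import go; from meas import *
go((.5126,-.1041,.15,-.16),(.5126,-.1041,.02,-.16))
im=cams.read_camera('top');print(wagon(im,'tankcar'))"
```

```text
t 8.88 pos [ 0.4993 -0.1134  0.1493] psi -0.172 F [ 1.6  0.8 -0.2] w 0.697
(0.5126, -0.1041, 0.15, -0.16) -> [ 0.058 -0.057 -0.004] [ 0.0003  0.0006 -0.0038]
(0.5126, -0.1041, 0.02, -0.16) -> [ 0.059 -0.058  0.646] [ 0.0003  0.0006 -0.0038]
[(array([0.522 , 0.2733]), -0.03, 129, 31)]
```

Tank wagon sits within 2 mm of the spare track's middle, in line. Now descending on the plank wagon and closing.

Emit:
jog_arm(plan=[{"x":0.058,"y":-0.057,"z":0,"wx":0,"wy":0,"wz":-0.004},{"x":0.058,"y":-0.057,"z":0.05,"wx":0,"wy":0,"wz":-0.004},{"x":0.058,"y":-0.057,"z":0.15,"wx":0,"wy":0,"wz":-0.004},{"x":0.058,"y":-0.057,"z":0.25,"wx":0,"wy":0,"wz":-0.004},{"x":0.058,"y":-0.057,"z":0.37,"wx":0,"wy":0,"wz":-0.004},{"x":0.058,"y":-0.057,"z":0.48,"wx":0,"wy":0,"wz":-0.004},{"x":0.058,"y":-0.057,"z":0.57,"wx":0,"wy":0,"wz":-0.004},{"x":0.058,"y":-0.057,"z":0.62,"wx":0,"wy":0,"wz":-0.004},{"x":0.058,"y":-0.057,"z":0.64,"wx":0,"wy":0,"wz":-0.004},{"x":0.058,"y":-0.057,"z":0.64,"wx":0,"wy":0,"wz":-0.004}])

```text
t: 9.77
eef_pos: [0.5126, -0.1009, 0.0204]
tool_rot: [-0.0, 0.997, -0.077, -0.002]
contact_force: [0.8, -1.0, -0.0]
gripper_width: 0.696
```

Emit:
jog_arm(plan=[{"x":0,"y":0,"z":0,"wx":0,"wy":0,"wz":0},{"x":0,"y":0,"z":0,"wx":0,"wy":0,"wz":0},{"x":0,"y":0,"z":0,"wx":0,"wy":0,"wz":0},{"x":0,"y":0,"z":0,"wx":0,"wy":0,"wz":0},{"x":0,"y":0,"z":0,"wx":0,"wy":0,"wz":0},{"x":0,"y":0,"z":0,"wx":0,"wy":0,"wz":0},{"x":0,"y":0,"z":0,"wx":0,"wy":0,"wz":0},{"x":0,"y":0,"z":0,"wx":0,"wy":0,"wz":0}], hand=-1)

```text
t: 10.43
eef_pos: [0.5135, -0.1007, 0.0215]
tool_rot: [-0.0, 0.997, -0.077, -0.001]
contact_force: [-1.0, 1.1, 7.7]
gripper_width: 0.381
```

Emit:
jog_arm(plan=[{"x":0,"y":0,"z":-0.05,"wx":0,"wy":0,"wz":0},{"x":0,"y":0,"z":-0.15,"wx":0,"wy":0,"wz":0},{"x":0,"y":0,"z":-0.3,"wx":0,"wy":0,"wz":0},{"x":0,"y":0,"z":-0.45,"wx":0,"wy":0,"wz":0},{"x":0,"y":0,"z":-0.58,"wx":0,"wy":0,"wz":0},{"x":0,"y":0,"z":-0.65,"wx":0,"wy":0,"wz":0},{"x":0,"y":0,"z":-0.65,"wx":0,"wy":0,"wz":0}])

```text
t: 11.02
eef_pos: [0.5159, -0.1014, 0.1557]
tool_rot: [-0.0, 0.997, -0.077, 0.003]
contact_force: [-0.2, 0.2, -1.6]
gripper_width: 0.377
```

```bash
python3 -c "
from go import go; from look import *
go((.5256,.0895,.15,.018)); snap('scene','pics/g3.png',3,(190,90,240,160))
snap('top','pics/t3.png',3,(220,90,150,140))"
```

```text
t 11.02 pos [ 0.5159 -0.1014  0.1557] psi -0.155 F [-0.2  0.2 -1.6] w 0.377
(0.5256, 0.0895, 0.15, 0.018) -> [-0.099 -0.95   0.028] [-0.0001 -0.0018 -0.055 ]
```

View pics/g3.png

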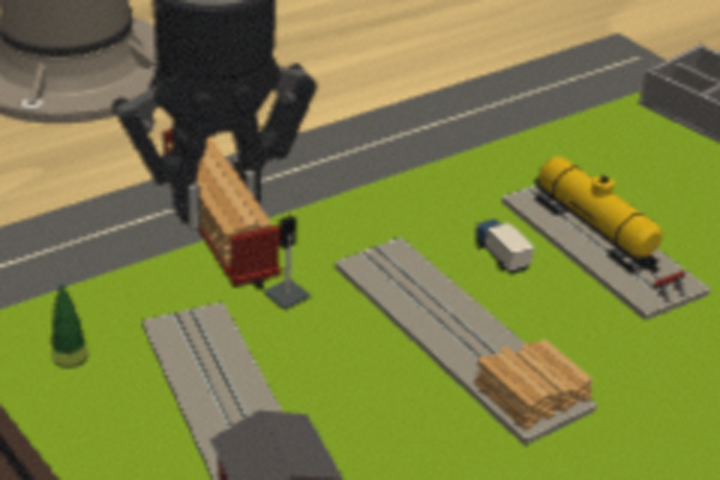

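The plank wagon is held level, and the tank wagon stands well on the spare track (crop 600,205). Moving to the timber track.

Emit:
jog_arm(plan=[{"x":-0.099,"y":-0.95,"z":0.028,"wx":0,"wy":-0.002,"wz":-0.055},{"x":-0.099,"y":-0.95,"z":0.028,"wx":0,"wy":-0.002,"wz":-0.055},{"x":-0.099,"y":-0.95,"z":0.028,"wx":0,"wy":-0.002,"wz":-0.055},{"x":-0.099,"y":-0.95,"z":0.028,"wx":0,"wy":-0.002,"wz":-0.055},{"x":-0.099,"y":-0.95,"z":0.028,"wx":0,"wy":-0.002,"wz":-0.055},{"x":-0.099,"y":-0.95,"z":0.028,"wx":0,"wy":-0.002,"wz":-0.055},{"x":-0.099,"y":-0.95,"z":0.028,"wx":0,"wy":-0.002,"wz":-0.055},{"x":-0.099,"y":-0.95,"z":0.028,"wx":0,"wy":-0.002,"wz":-0.055}])

```text
t: 11.78
eef_pos: [0.5224, 0.0884, 0.1452]
tool_rot: [0.0, 1.0, 0.009, -0.004]
contact_force: [0.3, -0.8, -1.0]
gripper_width: 0.378
```

```bash
python3 -c "
from go import go; from look import *
go((.526,.0895,.0245,.018))"
```

```text
t 11.78 pos [0.5224 0.0884 0.1452] psi 0.018 F [ 0.3 -0.8 -1. ] w 0.378
(0.526, 0.0895, 0.0245, 0.018) -> [ 0.024 -0.005  0.603] [ 0.      0.0029 -0.0001]
```

Emit:
jog_arm(plan=[{"x":0.022,"y":-0.005,"z":0.1,"wx":0,"wy":0.002,"wz":0},{"x":0.022,"y":-0.005,"z":0.2,"wx":0,"wy":0.002,"wz":0},{"x":0.022,"y":-0.005,"z":0.3,"wx":0,"wy":0.002,"wz":0},{"x":0.022,"y":-0.005,"z":0.4,"wx":0,"wy":0.002,"wz":0},{"x":0.022,"y":-0.005,"z":0.48,"wx":0,"wy":0.002,"wz":0},{"x":0.022,"y":-0.005,"z":0.53,"wx":0,"wy":0.002,"wz":0},{"x":0.022,"y":-0.005,"z":0.56,"wx":0,"wy":0.002,"wz":0},{"x":0.022,"y":-0.005,"z":0.58,"wx":0,"wy":0.002,"wz":0},{"x":0.022,"y":-0.005,"z":0.595,"wx":0,"wy":0.002,"wz":0},{"x":0.022,"y":-0.005,"z":0.6,"wx":0,"wy":0.002,"wz":0},{"x":0.022,"y":-0.005,"z":0.6,"wx":0,"wy":0.002,"wz":0}])

```text
t: 12.7
eef_pos: [0.5261, 0.0895, 0.0256]
tool_rot: [-0.0, 1.0, 0.009, -0.001]
contact_force: [-0.3, -0.4, -1.3]
gripper_width: 0.376
```

Emit:
jog_arm(plan=[{"x":0,"y":0,"z":0.005,"wx":0,"wy":0,"wz":0},{"x":0,"y":0,"z":0.01,"wx":0,"wy":0,"wz":0},{"x":0,"y":0,"z":0.015,"wx":0,"wy":0,"wz":0},{"x":0,"y":0,"z":0.017,"wx":0,"wy":0,"wz":0},{"x":0,"y":0,"z":0.017,"wx":0,"wy":0,"wz":0}])

```text
t: 13.12
eef_pos: [0.526, 0.0895, 0.0222]
tool_rot: [0.0, 1.0, 0.009, -0.001]
contact_force: [0.4, 0.5, -1.1]
gripper_width: 0.378
```

Not down yet; a little further.

Emit:
jog_arm(plan=[{"x":0,"y":0,"z":0.003,"wx":0,"wy":0,"wz":0},{"x":0,"y":0,"z":0.006,"wx":0,"wy":0,"wz":0},{"x":0,"y":0,"z":0.008,"wx":0,"wy":0,"wz":0},{"x":0,"y":0,"z":0.008,"wx":0,"wy":0,"wz":0}])

```text
t: 13.45
eef_pos: [0.5261, 0.0895, 0.0215]
tool_rot: [0.0, 1.0, 0.009, -0.001]
contact_force: [-4.7, -0.3, 9.6]
gripper_width: 0.378
```

Firm contact. Releasing and rising.

Emit:
jog_arm(plan=[{"x":0,"y":0,"z":-0.002,"wx":0,"wy":0,"wz":0},{"x":0,"y":0,"z":0,"wx":0,"wy":0,"wz":0},{"x":0,"y":0,"z":0,"wx":0,"wy":0,"wz":0},{"x":0,"y":0,"z":0,"wx":0,"wy":0,"wz":0},{"x":0,"y":0,"z":0,"wx":0,"wy":0,"wz":0},{"x":0,"y":0,"z":-0.1,"wx":0,"wy":0,"wz":0},{"x":0,"y":0,"z":-0.25,"wx":0,"wy":0,"wz":0},{"x":0,"y":0,"z":-0.4,"wx":0,"wy":0,"wz":0},{"x":0,"y":0,"z":-0.55,"wx":0,"wy":0,"wz":0},{"x":0,"y":0,"z":-0.65,"wx":0,"wy":0,"wz":0},{"x":0,"y":0,"z":-0.65,"wx":0,"wy":0,"wz":0}], hand=0.4)

```text
t: 14.37
eef_pos: [0.5291, 0.0904, 0.1559]
tool_rot: [-0.001, 1.0, 0.009, 0.003]
contact_force: [0.4, 0.2, 0.8]
gripper_width: 0.699
```

Emit:
jog_arm(plan=[{"x":0,"y":1,"z":0,"wx":0,"wy":0,"wz":-0.01},{"x":0,"y":1,"z":0,"wx":0,"wy":0,"wz":-0.01},{"x":0,"y":1,"z":0,"wx":0,"wy":0,"wz":-0.01},{"x":0,"y":1,"z":0,"wx":0,"wy":0,"wz":-0.01},{"x":0,"y":1,"z":0,"wx":0,"wy":0,"wz":-0.01},{"x":0,"y":1,"z":0,"wx":0,"wy":0,"wz":-0.01}])

```text
t: 14.87
eef_pos: [0.5314, -0.1187, 0.1549]
tool_rot: [0.001, 1.0, 0.019, 0.002]
contact_force: [0.8, -0.2, -0.1]
gripper_width: 0.701
```

Run:
```python
from go import go; from meas import *
im=cams.read_camera('top');print(wagon(im,'lumbercar'),wagon(im,'boxcar'))
S=3;big=cv2.resize(im[:,:,::-1],None,fx=S,fy=S,interpolation=cv2.INTER_CUBIC)
def box(x,y,psi,z,l,w,col):
    d=np.array([np.cos(psi),np.sin(psi)]);n=np.array([-d[1],d[0]])
    px=np.int32([(proj("top",(*(np.array([x,y])+d*a*l/2+n*b*w/2),z))+.5)*S-.5 for a,b in((1,1),(1,-1),(-1,-1),(-1,1))]);cv2.polylines(big,[px],True,col,1)
box(.552,-.288,.08,.060,.140,.035,(255,255,0)); box(.5256,.0895,.018,.052,.118,.032,(255,0,255))
cv2.imwrite("pics/b.png",big[290:650,480:1130])
go((.552,-.288,.15,.075))
```

```text
[(array([0.5251, 0.0856]), 0.022, 126, 41), (array([ 0.6722, -0.145 ]), 0.0, 99, 32)] [(array([ 0.5546, -0.2839]), 0.098, 143, 43)]
t 14.92 pos [ 0.5317 -0.1144  0.1548] psi 0.041 F [ 0.3  1.7 -0.1] w 0.699
(0.552, -0.288, 0.15, 0.075) -> [0.066 0.871 0.025] [ 0.0002 -0.0014 -0.0108]
```

View pics/b.png

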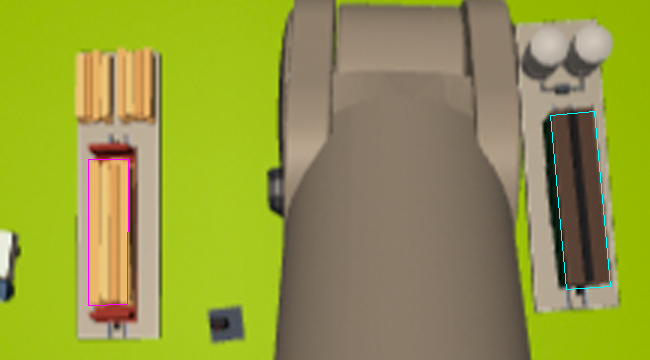

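The plank wagon is on its mark (magenta box, pack centred at (110,232)). The drawn box-wagon outline (580,200) fits its roof. Going to the box wagon.

Emit:
jog_arm(plan=[{"x":0.066,"y":0.871,"z":0.025,"wx":0,"wy":-0.001,"wz":-0.011},{"x":0.066,"y":0.871,"z":0.025,"wx":0,"wy":-0.001,"wz":-0.011},{"x":0.066,"y":0.871,"z":0.025,"wx":0,"wy":-0.001,"wz":-0.011},{"x":0.066,"y":0.871,"z":0.025,"wx":0,"wy":-0.001,"wz":-0.011},{"x":0.066,"y":0.871,"z":0.025,"wx":0,"wy":-0.001,"wz":-0.011},{"x":0.066,"y":0.871,"z":0.025,"wx":0,"wy":-0.001,"wz":-0.011},{"x":0.066,"y":0.871,"z":0.025,"wx":0,"wy":-0.001,"wz":-0.011}])

```text
t: 15.5
eef_pos: [0.5519, -0.2869, 0.1489]
tool_rot: [-0.0, 0.999, 0.038, 0.0]
contact_force: [0.5, -0.3, 0.1]
gripper_width: 0.701
```

```bash
python3 -c "
from go import go; from look import *
go((.552,-.288,.019,.075))"
```

```text
t 15.5 pos [ 0.5519 -0.2869  0.1489] psi 0.075 F [ 0.5 -0.3  0.1] w 0.701
(0.552, -0.288, 0.019, 0.075) -> [-0.     0.006  0.649] [-0.0003 -0.0001  0.0001]
```

Emit:
jog_arm(plan=[{"x":0,"y":0.005,"z":0.05,"wx":0,"wy":0,"wz":0},{"x":0,"y":0.005,"z":0.15,"wx":0,"wy":0,"wz":0},{"x":0,"y":0.005,"z":0.25,"wx":0,"wy":0,"wz":0},{"x":0,"y":0.005,"z":0.37,"wx":0,"wy":0,"wz":0},{"x":0,"y":0.005,"z":0.48,"wx":0,"wy":0,"wz":0},{"x":0,"y":0.005,"z":0.57,"wx":0,"wy":0,"wz":0},{"x":0,"y":0.005,"z":0.62,"wx":0,"wy":0,"wz":0},{"x":0,"y":0.005,"z":0.645,"wx":0,"wy":0,"wz":0},{"x":0,"y":0.005,"z":0.645,"wx":0,"wy":0,"wz":0}])

```text
t: 16.25
eef_pos: [0.5518, -0.286, 0.0188]
tool_rot: [-0.001, 0.999, 0.039, -0.001]
contact_force: [0.6, -0.2, -0.3]
gripper_width: 0.695
```

Emit:
jog_arm(plan=[{"x":0,"y":0,"z":0,"wx":0,"wy":0,"wz":0},{"x":0,"y":0,"z":0,"wx":0,"wy":0,"wz":0},{"x":0,"y":0,"z":0,"wx":0,"wy":0,"wz":0},{"x":0,"y":0,"z":0,"wx":0,"wy":0,"wz":0},{"x":0,"y":0,"z":0,"wx":0,"wy":0,"wz":0},{"x":0,"y":0,"z":0,"wx":0,"wy":0,"wz":0},{"x":0,"y":0,"z":0,"wx":0,"wy":0,"wz":0},{"x":0,"y":0,"z":0,"wx":0,"wy":0,"wz":0}], hand=-1)

```text
t: 16.92
eef_pos: [0.5526, -0.2863, 0.0198]
tool_rot: [-0.001, 0.999, 0.039, 0.0]
contact_force: [-0.5, 0.5, 6.9]
gripper_width: 0.395
```

Emit:
jog_arm(plan=[{"x":0,"y":0,"z":-0.05,"wx":0,"wy":0,"wz":0},{"x":0,"y":0,"z":-0.15,"wx":0,"wy":0,"wz":0},{"x":0,"y":0,"z":-0.3,"wx":0,"wy":0,"wz":0},{"x":0,"y":0,"z":-0.45,"wx":0,"wy":0,"wz":0},{"x":0,"y":0,"z":-0.58,"wx":0,"wy":0,"wz":0},{"x":0,"y":0,"z":-0.65,"wx":0,"wy":0,"wz":0},{"x":0,"y":0,"z":-0.65,"wx":0,"wy":0,"wz":0}])

```text
t: 17.5
eef_pos: [0.5544, -0.2876, 0.1541]
tool_rot: [0.001, 0.999, 0.038, 0.003]
contact_force: [0.6, -0.1, -1.1]
gripper_width: 0.397
```

```bash
python3 -c "
from go import go; from look import *
go((.518,-.1058,.15,-.178)); snap('scene','pics/g4.png',2.5,(130,60,260,190))"
```

```text
t 17.5 pos [ 0.5544 -0.2876  0.1541] psi 0.077 F [ 0.6 -0.1 -1.1] w 0.397
(0.518, -0.1058, 0.15, -0.178) -> [-0.112 -0.92   0.018] [ 0.0002 -0.002   0.0811]
```

View pics/g4.png

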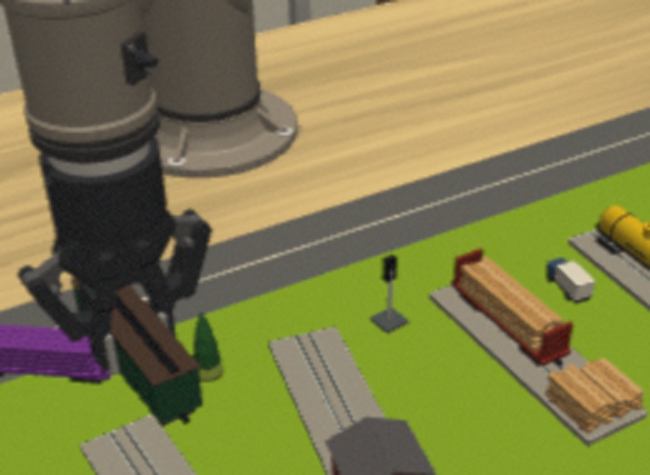

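The box wagon is held and everything else stands. Moving to the shed track.

Emit:
jog_arm(plan=[{"x":-0.1,"y":-0.92,"z":0.018,"wx":0,"wy":-0.002,"wz":0.081},{"x":-0.1,"y":-0.92,"z":0.018,"wx":0,"wy":-0.002,"wz":0.081},{"x":-0.1,"y":-0.92,"z":0.018,"wx":0,"wy":-0.002,"wz":0.081},{"x":-0.1,"y":-0.92,"z":0.018,"wx":0,"wy":-0.002,"wz":0.081},{"x":-0.1,"y":-0.92,"z":0.018,"wx":0,"wy":-0.002,"wz":0.081},{"x":-0.1,"y":-0.92,"z":0.018,"wx":0,"wy":-0.002,"wz":0.081},{"x":-0.1,"y":-0.92,"z":0.018,"wx":0,"wy":-0.002,"wz":0.081},{"x":-0.1,"y":-0.92,"z":0.018,"wx":0,"wy":-0.002,"wz":0.081}])

```text
t: 18.22
eef_pos: [0.5185, -0.1061, 0.1471]
tool_rot: [0.0, 0.996, -0.089, -0.002]
contact_force: [0.1, -1.0, -1.9]
gripper_width: 0.397
```

```bash
python3 -c "
from go import go; from look import *
go((.5186,-.1059,.0225,-.178))"
```

```text
t 18.22 pos [ 0.5185 -0.1061  0.1471] psi -0.178 F [ 0.1 -1.  -1.9] w 0.397
(0.5186, -0.1059, 0.0225, -0.178) -> [ 0.003 -0.001  0.623] [ 0.0002  0.0015 -0.0001]
```

Emit:
jog_arm(plan=[{"x":0.003,"y":-0.001,"z":0.1,"wx":0,"wy":0.001,"wz":0},{"x":0.003,"y":-0.001,"z":0.2,"wx":0,"wy":0.001,"wz":0},{"x":0.003,"y":-0.001,"z":0.3,"wx":0,"wy":0.001,"wz":0},{"x":0.003,"y":-0.001,"z":0.4,"wx":0,"wy":0.001,"wz":0},{"x":0.003,"y":-0.001,"z":0.49,"wx":0,"wy":0.001,"wz":0},{"x":0.003,"y":-0.001,"z":0.55,"wx":0,"wy":0.001,"wz":0},{"x":0.003,"y":-0.001,"z":0.58,"wx":0,"wy":0.001,"wz":0},{"x":0.003,"y":-0.001,"z":0.6,"wx":0,"wy":0.001,"wz":0},{"x":0.003,"y":-0.001,"z":0.615,"wx":0,"wy":0.001,"wz":0},{"x":0.003,"y":-0.001,"z":0.62,"wx":0,"wy":0.001,"wz":0},{"x":0.003,"y":-0.001,"z":0.62,"wx":0,"wy":0.001,"wz":0}])

```text
t: 19.13
eef_pos: [0.519, -0.1062, 0.0235]
tool_rot: [0.0, 0.996, -0.089, -0.0]
contact_force: [-0.3, 0.4, -1.7]
gripper_width: 0.395
```

Emit:
jog_arm(plan=[{"x":0,"y":0,"z":0.005,"wx":0,"wy":0,"wz":0},{"x":0,"y":0,"z":0.01,"wx":0,"wy":0,"wz":0},{"x":0,"y":0,"z":0.014,"wx":0,"wy":0,"wz":0},{"x":0,"y":0,"z":0.017,"wx":0,"wy":0,"wz":0},{"x":0,"y":0,"z":0.017,"wx":0,"wy":0,"wz":0}])

```text
t: 19.55
eef_pos: [0.519, -0.1061, 0.0201]
tool_rot: [0.0, 0.996, -0.089, -0.0]
contact_force: [-0.1, -0.3, -1.0]
gripper_width: 0.398
```

Emit:
jog_arm(plan=[{"x":0,"y":0,"z":0.003,"wx":0,"wy":0,"wz":0},{"x":0,"y":0,"z":0.005,"wx":0,"wy":0,"wz":0},{"x":0,"y":0,"z":0.006,"wx":0,"wy":0,"wz":0},{"x":0,"y":0,"z":0.006,"wx":0,"wy":0,"wz":0}])

```text
t: 19.88
eef_pos: [0.519, -0.1062, 0.0197]
tool_rot: [0.0, 0.996, -0.089, -0.0]
contact_force: [-3.5, 0.6, 9.7]
gripper_width: 0.395
```

Emit:
jog_arm(plan=[{"x":0,"y":0,"z":-0.002,"wx":0,"wy":0,"wz":0},{"x":0,"y":0,"z":0,"wx":0,"wy":0,"wz":0},{"x":0,"y":0,"z":0,"wx":0,"wy":0,"wz":0},{"x":0,"y":0,"z":0,"wx":0,"wy":0,"wz":0},{"x":0,"y":0,"z":0,"wx":0,"wy":0,"wz":0},{"x":0,"y":0,"z":-0.1,"wx":0,"wy":0,"wz":0},{"x":0,"y":0,"z":-0.25,"wx":0,"wy":0,"wz":0},{"x":0,"y":0,"z":-0.4,"wx":0,"wy":0,"wz":0},{"x":0,"y":0,"z":-0.55,"wx":0,"wy":0,"wz":0},{"x":0,"y":0,"z":-0.65,"wx":0,"wy":0,"wz":0},{"x":0,"y":0,"z":-0.65,"wx":0,"wy":0,"wz":0}], hand=0.4)

```text
t: 20.8
eef_pos: [0.522, -0.1065, 0.1542]
tool_rot: [0.001, 0.996, -0.089, 0.004]
contact_force: [1.6, -0.3, 0.9]
gripper_width: 0.699
```

Emit:
jog_arm(plan=[{"x":-0.15,"y":-0.95,"z":0,"wx":0,"wy":0,"wz":-0.03},{"x":-0.15,"y":-0.95,"z":0,"wx":0,"wy":0,"wz":-0.03},{"x":-0.15,"y":-0.95,"z":0,"wx":0,"wy":0,"wz":-0.03},{"x":-0.15,"y":-0.95,"z":0,"wx":0,"wy":0,"wz":-0.03},{"x":-0.15,"y":-0.95,"z":0,"wx":0,"wy":0,"wz":-0.03},{"x":-0.15,"y":-0.95,"z":0,"wx":0,"wy":0,"wz":-0.03}])

```text
t: 21.3
eef_pos: [0.5256, 0.0936, 0.1535]
tool_rot: [-0.001, 0.999, -0.037, 0.004]
contact_force: [0.0, -0.2, 0.1]
gripper_width: 0.705
```

```bash
python3 -c "
from go import go; from meas import *
go((.522,.2733,.15,-.031)); im=cams.read_camera('top');print(wagon(im,'tankcar'),wagon(im,'boxcar'))"
```

```text
t 21.3 pos [0.5256 0.0936 0.1535] psi -0.075 F [ 0.  -0.2  0.1] w 0.705
(0.522, 0.2733, 0.15, -0.031) -> [-0.086 -0.895  0.019] [-0.0007 -0.0023 -0.014 ]
[] [(array([ 0.5208, -0.1073]), -0.16, 143, 36)]
```

Emit:
jog_arm(plan=[{"x":-0.086,"y":-0.895,"z":0.019,"wx":0,"wy":-0.002,"wz":-0.014},{"x":-0.086,"y":-0.895,"z":0.019,"wx":0,"wy":-0.002,"wz":-0.014},{"x":-0.086,"y":-0.895,"z":0.019,"wx":0,"wy":-0.002,"wz":-0.014},{"x":-0.086,"y":-0.895,"z":0.019,"wx":0,"wy":-0.002,"wz":-0.014},{"x":-0.086,"y":-0.895,"z":0.019,"wx":0,"wy":-0.002,"wz":-0.014},{"x":-0.086,"y":-0.895,"z":0.019,"wx":0,"wy":-0.002,"wz":-0.014},{"x":-0.086,"y":-0.895,"z":0.019,"wx":0,"wy":-0.002,"wz":-0.014},{"x":-0.086,"y":-0.895,"z":0.019,"wx":0,"wy":-0.002,"wz":-0.014}])

```text
t: 22.02
eef_pos: [0.5229, 0.2667, 0.1486]
tool_rot: [0.001, 1.0, -0.018, -0.0]
contact_force: [-0.2, -0.3, 0.2]
gripper_width: 0.703
```

```bash
python3 -c "
from go import go; from meas import *
go((.523,.2725,.02,-.031))"
```

```text
t 22.02 pos [0.5229 0.2667 0.1486] psi -0.037 F [-0.2 -0.3  0.2] w 0.703
(0.523, 0.2725, 0.02, -0.031) -> [-0.    -0.03   0.643] [ 0.0007  0.0002 -0.0018]
```

Emit:
jog_arm(plan=[{"x":0,"y":-0.03,"z":0.05,"wx":0.001,"wy":0,"wz":-0.002},{"x":0,"y":-0.03,"z":0.15,"wx":0.001,"wy":0,"wz":-0.002},{"x":0,"y":-0.03,"z":0.25,"wx":0.001,"wy":0,"wz":-0.002},{"x":0,"y":-0.03,"z":0.37,"wx":0.001,"wy":0,"wz":-0.002},{"x":0,"y":-0.03,"z":0.48,"wx":0.001,"wy":0,"wz":-0.002},{"x":0,"y":-0.03,"z":0.57,"wx":0.001,"wy":0,"wz":-0.002},{"x":0,"y":-0.03,"z":0.62,"wx":0.001,"wy":0,"wz":-0.002},{"x":0,"y":-0.03,"z":0.64,"wx":0.001,"wy":0,"wz":-0.002},{"x":0,"y":-0.03,"z":0.64,"wx":0.001,"wy":0,"wz":-0.002}])

```text
t: 22.77
eef_pos: [0.5228, 0.2713, 0.0196]
tool_rot: [0.0, 1.0, -0.016, -0.001]
contact_force: [0.5, -0.1, -0.6]
gripper_width: 0.698
```

Emit:
jog_arm(plan=[{"x":0,"y":0,"z":0,"wx":0,"wy":0,"wz":0},{"x":0,"y":0,"z":0,"wx":0,"wy":0,"wz":0},{"x":0,"y":0,"z":0,"wx":0,"wy":0,"wz":0},{"x":0,"y":0,"z":0,"wx":0,"wy":0,"wz":0},{"x":0,"y":0,"z":0,"wx":0,"wy":0,"wz":0},{"x":0,"y":0,"z":0,"wx":0,"wy":0,"wz":0},{"x":0,"y":0,"z":0,"wx":0,"wy":0,"wz":0},{"x":0,"y":0,"z":0,"wx":0,"wy":0,"wz":0}], hand=-1)

```text
t: 23.43
eef_pos: [0.5237, 0.2716, 0.0208]
tool_rot: [-0.0, 1.0, -0.016, -0.0]
contact_force: [-1.0, -0.8, 6.8]
gripper_width: 0.359
```

Emit:
jog_arm(plan=[{"x":0,"y":0,"z":-0.05,"wx":0,"wy":0,"wz":0},{"x":0,"y":0,"z":-0.15,"wx":0,"wy":0,"wz":0},{"x":0,"y":0,"z":-0.3,"wx":0,"wy":0,"wz":0},{"x":0,"y":0,"z":-0.45,"wx":0,"wy":0,"wz":0},{"x":0,"y":0,"z":-0.58,"wx":0,"wy":0,"wz":0},{"x":0,"y":0,"z":-0.65,"wx":0,"wy":0,"wz":0},{"x":0,"y":0,"z":-0.65,"wx":0,"wy":0,"wz":0}])

```text
t: 24.02
eef_pos: [0.5256, 0.2729, 0.1553]
tool_rot: [-0.002, 1.0, -0.016, 0.003]
contact_force: [0.0, 0.8, -0.6]
gripper_width: 0.358
```

```bash
python3 -c "
from go import go; from look import *
go((.553,-.2896,.15,.067)); snap('scene','pics/g5.png',2.5,(200,60,300,190))"
```

```text
t 24.02 pos [0.5256 0.2729 0.1553] psi -0.032 F [ 0.   0.8 -0.6] w 0.358
(0.553, -0.2896, 0.15, 0.067) -> [0.226 2.807 0.015] [-0.0013 -0.002  -0.0314]
```

View pics/g5.png

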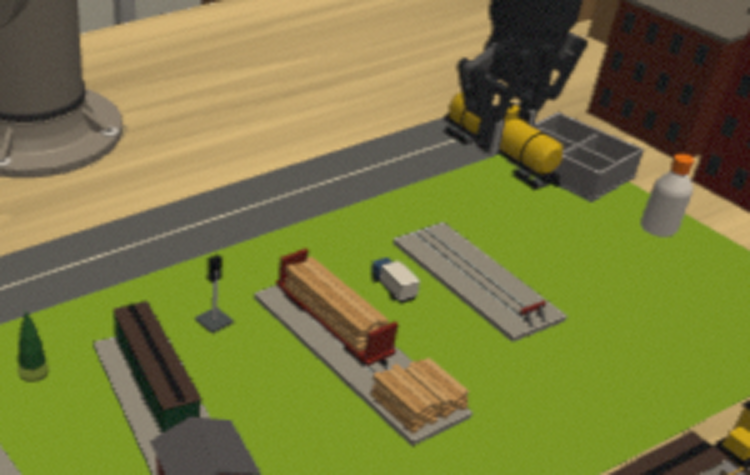

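Box and plank wagons stand on their tracks and the tank wagon is held. Carrying it to the tanks.

Emit:
jog_arm(plan=[{"x":0.05,"y":0.94,"z":0,"wx":-0.001,"wy":-0.002,"wz":-0.01},{"x":0.05,"y":0.94,"z":0,"wx":-0.001,"wy":-0.002,"wz":-0.01},{"x":0.05,"y":0.94,"z":0,"wx":-0.001,"wy":-0.002,"wz":-0.01},{"x":0.05,"y":0.94,"z":0,"wx":-0.001,"wy":-0.002,"wz":-0.01},{"x":0.05,"y":0.94,"z":0,"wx":-0.001,"wy":-0.002,"wz":-0.01},{"x":0.05,"y":0.94,"z":0,"wx":-0.001,"wy":-0.002,"wz":-0.01}])

```text
t: 24.57
eef_pos: [0.5275, 0.0764, 0.1509]
tool_rot: [0.002, 1.0, -0.005, -0.003]
contact_force: [0.1, -0.1, -0.8]
gripper_width: 0.357
```

Emit:
jog_arm(plan=[{"x":0.08,"y":0.94,"z":0,"wx":0,"wy":0,"wz":-0.01},{"x":0.08,"y":0.94,"z":0,"wx":0,"wy":0,"wz":-0.01},{"x":0.08,"y":0.94,"z":0,"wx":0,"wy":0,"wz":-0.01},{"x":0.08,"y":0.94,"z":0,"wx":0,"wy":0,"wz":-0.01},{"x":0.08,"y":0.94,"z":0,"wx":0,"wy":0,"wz":-0.01},{"x":0.08,"y":0.94,"z":0,"wx":0,"wy":0,"wz":-0.01}])

```text
t: 25.07
eef_pos: [0.5404, -0.1197, 0.1502]
tool_rot: [0.004, 1.0, 0.006, -0.004]
contact_force: [-0.1, -0.8, -0.7]
gripper_width: 0.358
```

```bash
python3 -c "
from go import go
go((.5546,-.2895,.15,.067))"
```

```text
t 25.07 pos [ 0.5404 -0.1197  0.1502] psi 0.012 F [-0.1 -0.8 -0.7] w 0.358
(0.5546, -0.2895, 0.15, 0.067) -> [0.061 0.85  0.007] [ 0.0024  0.0029 -0.0174]
```

Emit:
jog_arm(plan=[{"x":0.061,"y":0.85,"z":0.007,"wx":0.002,"wy":0.002,"wz":-0.017},{"x":0.061,"y":0.85,"z":0.007,"wx":0.002,"wy":0.002,"wz":-0.017},{"x":0.061,"y":0.85,"z":0.007,"wx":0.002,"wy":0.002,"wz":-0.017},{"x":0.061,"y":0.85,"z":0.007,"wx":0.002,"wy":0.002,"wz":-0.017},{"x":0.061,"y":0.85,"z":0.007,"wx":0.002,"wy":0.002,"wz":-0.017},{"x":0.061,"y":0.85,"z":0.007,"wx":0.002,"wy":0.002,"wz":-0.017},{"x":0.061,"y":0.85,"z":0.007,"wx":0.002,"wy":0.002,"wz":-0.017},{"x":0.061,"y":0.85,"z":0.007,"wx":0.002,"wy":0.002,"wz":-0.017}])

```text
t: 25.73
eef_pos: [0.5547, -0.2871, 0.1491]
tool_rot: [-0.0, 0.999, 0.034, -0.002]
contact_force: [0.7, -0.1, -1.1]
gripper_width: 0.361
```

```bash
python3 -c "
from go import go
go((.5546,-.2895,.0235,.067))"
```

```text
t 25.73 pos [ 0.5547 -0.2871  0.1491] psi 0.068 F [ 0.7 -0.1 -1.1] w 0.361
(0.5546, -0.2895, 0.0235, 0.067) -> [0.001 0.012 0.628] [-0.0002  0.0013  0.0003]
```

Emit:
jog_arm(plan=[{"x":0,"y":0.012,"z":0.1,"wx":0,"wy":0.001,"wz":0},{"x":0,"y":0.012,"z":0.2,"wx":0,"wy":0.001,"wz":0},{"x":0,"y":0.012,"z":0.3,"wx":0,"wy":0.001,"wz":0},{"x":0,"y":0.012,"z":0.4,"wx":0,"wy":0.001,"wz":0},{"x":0,"y":0.012,"z":0.49,"wx":0,"wy":0.001,"wz":0},{"x":0,"y":0.012,"z":0.55,"wx":0,"wy":0.001,"wz":0},{"x":0,"y":0.012,"z":0.585,"wx":0,"wy":0.001,"wz":0},{"x":0,"y":0.012,"z":0.605,"wx":0,"wy":0.001,"wz":0},{"x":0,"y":0.012,"z":0.62,"wx":0,"wy":0.001,"wz":0},{"x":0,"y":0.012,"z":0.625,"wx":0,"wy":0.001,"wz":0},{"x":0,"y":0.012,"z":0.625,"wx":0,"wy":0.001,"wz":0}])

```text
t: 26.65
eef_pos: [0.5548, -0.2895, 0.0246]
tool_rot: [-0.0, 0.999, 0.034, -0.0]
contact_force: [0.3, -0.5, -1.3]
gripper_width: 0.361
```

Emit:
jog_arm(plan=[{"x":0,"y":0,"z":0.004,"wx":0,"wy":0,"wz":0},{"x":0,"y":0,"z":0.008,"wx":0,"wy":0,"wz":0},{"x":0,"y":0,"z":0.012,"wx":0,"wy":0,"wz":0},{"x":0,"y":0,"z":0.014,"wx":0,"wy":0,"wz":0},{"x":0,"y":0,"z":0.014,"wx":0,"wy":0,"wz":0}])

```text
t: 27.07
eef_pos: [0.5547, -0.2895, 0.0218]
tool_rot: [-0.0, 0.999, 0.034, -0.0]
contact_force: [-0.8, -0.2, -0.0]
gripper_width: 0.361
```

Emit:
jog_arm(plan=[{"x":0,"y":0,"z":0.003,"wx":0,"wy":0,"wz":0},{"x":0,"y":0,"z":0.005,"wx":0,"wy":0,"wz":0},{"x":0,"y":0,"z":0.005,"wx":0,"wy":0,"wz":0}])

```text
t: 27.32
eef_pos: [0.5548, -0.2896, 0.0209]
tool_rot: [-0.0, 0.999, 0.034, -0.0]
contact_force: [-0.3, 0.5, -0.2]
gripper_width: 0.362
```

Emit:
jog_arm(plan=[{"x":0,"y":0,"z":0.003,"wx":0,"wy":0,"wz":0},{"x":0,"y":0,"z":0.005,"wx":0,"wy":0,"wz":0},{"x":0,"y":0,"z":0.005,"wx":0,"wy":0,"wz":0}])

```text
t: 27.57
eef_pos: [0.5548, -0.2896, 0.0208]
tool_rot: [-0.0, 0.999, 0.034, -0.0]
contact_force: [-2.8, 1.3, 7.8]
gripper_width: 0.362
```

Firm contact. Releasing, rising, then moving the arm aside for a clear view.

Emit:
jog_arm(plan=[{"x":0,"y":0,"z":-0.002,"wx":0,"wy":0,"wz":0},{"x":0,"y":0,"z":0,"wx":0,"wy":0,"wz":0},{"x":0,"y":0,"z":0,"wx":0,"wy":0,"wz":0},{"x":0,"y":0,"z":0,"wx":0,"wy":0,"wz":0},{"x":0,"y":0,"z":0,"wx":0,"wy":0,"wz":0},{"x":0,"y":0,"z":-0.1,"wx":0,"wy":0,"wz":0},{"x":0,"y":0,"z":-0.25,"wx":0,"wy":0,"wz":0},{"x":0,"y":0,"z":-0.4,"wx":0,"wy":0,"wz":0},{"x":0,"y":0,"z":-0.55,"wx":0,"wy":0,"wz":0},{"x":0,"y":0,"z":-0.8,"wx":0,"wy":0,"wz":0},{"x":0,"y":0,"z":-0.9,"wx":0,"wy":0,"wz":0},{"x":0,"y":0,"z":-0.9,"wx":0,"wy":0,"wz":0}], hand=0.4)

```text
t: 28.57
eef_pos: [0.5584, -0.2912, 0.208]
tool_rot: [0.002, 0.999, 0.034, 0.005]
contact_force: [0.8, -0.3, 0.4]
gripper_width: 0.699
```

Emit:
jog_arm(plan=[{"x":-0.6,"y":0.95,"z":0,"wx":0,"wy":0,"wz":0},{"x":-0.6,"y":0.95,"z":0,"wx":0,"wy":0,"wz":0},{"x":-0.6,"y":0.95,"z":0,"wx":0,"wy":0,"wz":0},{"x":-0.6,"y":0.95,"z":0,"wx":0,"wy":0,"wz":0},{"x":-0.6,"y":0.95,"z":0,"wx":0,"wy":0,"wz":0},{"x":-0.6,"y":0.95,"z":0,"wx":0,"wy":0,"wz":0},{"x":-0.6,"y":0.95,"z":0,"wx":0,"wy":0,"wz":0}])

```text
t: 29.15
eef_pos: [0.4465, -0.4948, 0.2073]
tool_rot: [0.004, 1.0, 0.029, 0.004]
contact_force: [-0.2, -1.3, -0.3]
gripper_width: 0.703
```

Emit:
jog_arm(plan=[{"x":-0.6,"y":0.65,"z":0,"wx":0,"wy":0,"wz":0},{"x":-0.6,"y":0.65,"z":0,"wx":0,"wy":0,"wz":0},{"x":-0.6,"y":0.65,"z":0,"wx":0,"wy":0,"wz":0},{"x":-0.6,"y":0.65,"z":0,"wx":0,"wy":0,"wz":0},{"x":-0.6,"y":0.65,"z":0,"wx":0,"wy":0,"wz":0},{"x":-0.6,"y":0.65,"z":0,"wx":0,"wy":0,"wz":0},{"x":-0.6,"y":0.65,"z":0,"wx":0,"wy":0,"wz":0}])

```text
t: 29.73
eef_pos: [0.3337, -0.6317, 0.2066]
tool_rot: [0.003, 1.0, 0.028, 0.004]
contact_force: [-0.0, 0.2, 0.2]
gripper_width: 0.706
```

Run:
```python
from go import go; from meas import *
go()
im=cams.read_camera('top')
for k in("boxcar","tankcar","lumbercar"): print(k,wagon(im,k))
S=3;big=cv2.resize(im[:,:,::-1],None,fx=S,fy=S,interpolation=cv2.INTER_CUBIC)
def box(x,y,psi,z,l,w,col):
    d=np.array([np.cos(psi),np.sin(psi)]);n=np.array([-d[1],d[0]])
    px=np.int32([(proj("top",(*(np.array([x,y])+d*a*l/2+n*b*w/2),z))+.5)*S-.5 for a,b in((1,1),(1,-1),(-1,-1),(-1,1))]);cv2.polylines(big,[px],True,col,1)
c=(255,0,255)
box(.518,-.1058,-.178,.060,.140,.035,c);box(.5256,.0895,.018,.052,.118,.032,c);box(.5529,-.2896,.067,.039,.130,.032,c)
for n,p,o in(("truck",(.502,.186),0),("tree",(.427,-.192),0),("signal",(.461,-.006),0)): print(n,[np.round(ray("top",d["location"],0),3).tolist() for d in finder.place_of("top",n)])
cv2.imwrite("pics/f.png",big[280:670,360:1130]); snap('scene','pics/fs.png',2,(120,100,300,230))
```

```text
t 29.73 pos [ 0.3337 -0.6317  0.2066] psi 0.056 F [-0.   0.2  0.2] w 0.706
boxcar [(array([ 0.5197, -0.1072]), -0.149, 146, 37)]
tankcar [(array([ 0.5537, -0.2907]), 0.069, 131, 32)]
lumbercar [(array([0.5259, 0.0856]), 0.022, 122, 40)]
truck [[0.511, 0.188]]
tree [[0.43, -0.19]]
signal [[0.461, -0.006]]
```

View pics/f.png

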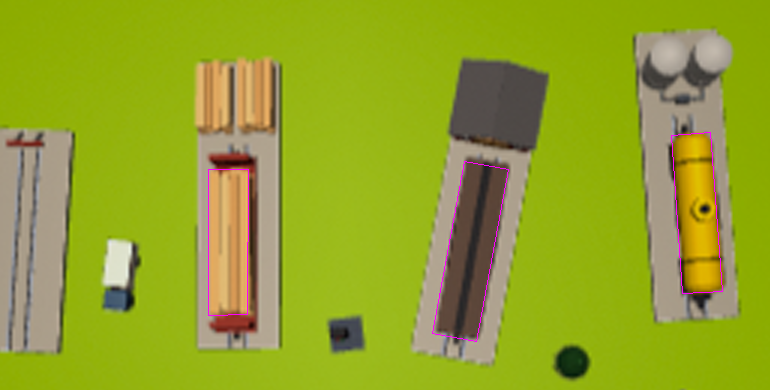

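View pics/fs.png

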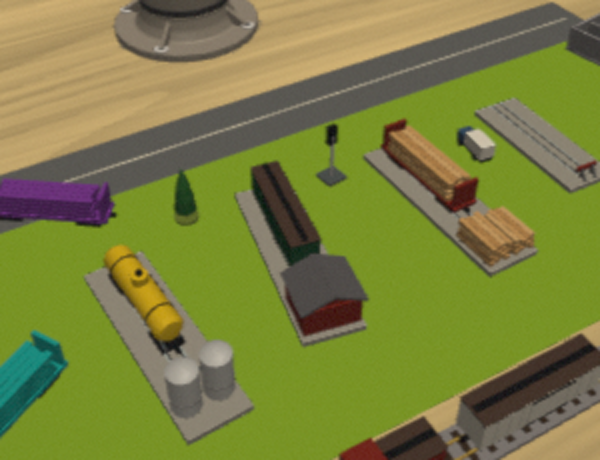

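The final top view shows all three wagons inside their drawn targets (229,242), (471,250) and (696,212), upright and in line. The lorry's pixels match the first picture, and the tree and signal stand. Handing in.

```bash
python3 -c "
from station import bot; print(bot.hand_in())"
```

```text
the job is handed in; nothing more can be done
None
```

The yard is sorted and the job is handed in, at about 30 s on the robot's clock. The tank wagon was parked on the middle of the spare track. Then the planks went to the timber stacks, the box wagon to the goods shed and the tank wagon to the storage tanks. Each wagon was lowered until the wrist force showed contact (about 1–10 N) before I let go.

**Last checks:**
- **Placing:** in the last top view all three wagons sit on the outlines drawn at their track middles, by eye within about 2 mm, upright and in line. The scene view agrees.
- **Disagreements:** the colour-mask fit put the plank wagon about 4 mm to one side and the box wagon's angle about 0.03 rad off. I took both as the visible side walls and couplers being counted in, because the overlay showed no such error.
- **Standing objects:** the signal was found at the same place and the tree within 4 mm. The network put the lorry about 9 mm from its first estimate, but its pixels in the first and last pictures match, so it was not moved.

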